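Zero the bench comparator on a plain disc and swap in the reground disc

TASK

Compare the reground disc with the master on the bench comparator: slide the plain master disc, which waits at the front of the comparator's anvil, gently under the sprung roller until it is fully home in the V stop, then turn the rim of the dial until the zero arrow stands at the needle's tip, and let go of the rim. Now take the master out and lay it flat on the sample tray, and slide the wider, thinner disc with the three burn spots from the bench under the roller, gently and fully home in the same stop. Leave the rim as zeroed, so that the needle shows the difference, and do not disturb the other things.

Things in the scene. Friction and masses are not known exactly. Their poses are not given: they have to be found in the camera images.
- comparator: fixed grey bench comparator, 250 x 110 mm. Origin at bench level under the roller, +x from its front to the dial, z up. Steel anvil, top 30 mm above the bench, from x -75 to +65 mm, 100 wide, carries a 12 mm high steel 90 deg V stop that opens to the front on y = 0. Its apex (stop_apex) is clamped anywhere 21 to 38 mm behind the origin, unmeasured: feel for it, it takes 15 N at most
- roller_axle (a point): centre of the free-turning steel roller (28 mm across, 13 wide) at the front end of the sprung rocker, a bar along y = 0 from its bearing at x = +85 mm. At rest its underside is 15 mm above the anvil; a disc slid in from the front lifts it; it presses down with about 2 N. At most 15 N may act on the rocker. Fingers pass on both sides of it (rocker 24 mm wide at most)
- dial_centre (a point): centre of the top of the dial's knurled metal rim (53 mm across, 13 mm high, top 99 mm above the bench, 125 mm behind the roller); fingers can go 20 mm down beside it. The rim and its white scale turn together either way about the vertical, stay where left, and need about 0.04 N m; case and needle do not follow
- zero_arrow (a point): tip of the bold black arrowhead on the dial's scale, 18 mm from the dial's centre: the zero of the scale; turns with the rim
- under_mark (a point): the ninth small graduation (0.2 mm each) counterclockwise of the arrow seen from above, 1.131 rad from it, 18 mm from the dial's centre; turns with the rim. There the needle stands for a part 1.8 mm thinner than the master, as the spotted disc is
- needle_tip (a point): tip (long thin end; the short thick end is its tail) of the dial's black needle, 18 mm from the dial's centre. It turns clockwise seen from above as the roller rises, one turn in 10 mm; it is driven only by the roller
- master_disc: plain ground steel disc without burn spots, 38 mm across, 18 mm thick, 0.16 kg; starts on the front of the anvil, 37 to 47 mm before the roller. Origin at the centre of its underside. Home in the V its centre is 27 mm before the apex
- spotted_disc: ground light metal disc with three dark burn spots on top, 45 mm across, 1.8 mm thinner than the master (16 mm), 0.07 kg, alone on the bench to the right. Origin at the centre of its underside. Home in the V its centre is 32 mm before the apex
- tray: fixed shallow steel sample tray, 116 (x) x 170 (y) mm, walls 2 mm thick and 13 mm high, floor 2 mm above the bench. Origin under its centre. Two discs lie in its +y half; the -y half is free for the master
- tall_disc: bystander: dark steel disc 39 mm across, 31 mm thick, in the tray
- copper_disc: bystander: copper disc 32 mm across, 22 mm thick, in the tray
- loupe: bystander: black stand loupe, 36 mm across, 34 mm high
- hex_key: bystander: hex key with a yellow sleeve, 102 mm long
- electrode_brush: bystander: thin brush with a blue handle, 128 mm long
- tip_jar: bystander: white jar with a blue cap, 42 mm across, 61 mm high
- tissue_roll: bystander: wrapped tissue roll, 70 mm across, 138 mm high with its tissue
- red_pen: bystander: red pen, 145 mm long

How it is judged:
By the outcome, as a careful person would: the job done as asked, in the order asked, and still so for the second after the job is handed in, with the robot touching nothing.
It also fails if it takes over 72 s, if anything falls off the work surface, if the arm or the gripper's body presses on something with over 40 N, if the wrist force passes 120 N, or if a joint passes its speed limit or range.

ROBOT

A 7-joint arm with a two-finger parallel gripper is mounted at the origin on a cart in front of the work surface, level with it; the furniture and walls round the work are solid. World frame = base frame: x ahead of the robot, y to its left, z up, the work surface at z = 0. Lengths are in m, angles in rad, forces in N, time in s.
With the tool pointing down it reaches from about 0.4 to 0.85 m from the base axis. Payload 4.5 kg.
Tool frame: the origin (TCP) lies at the very end of the fingers, on their centre line; the grasp point (between the pads) lies 19 mm behind it (grip_point_offset is the distance from the TCP to the grasp point, in m); z points along the fingers, y is the line along which they close (so a half turn about z gives the same grasp; the last joint's range is limited). The gripper opens to 88 mm and grips with 3 to 60 N. Pads are 18 mm wide; open, the fingers measure 123 mm over their backs; the gripper's body (75 mm by 187 mm) begins 45 mm behind the grasp point.
Start: joints at [1.198, 0.689, -0.195, 1.565, 0.157, 0.902, -0.215], TCP at [0.247, -0.574, 0.239] pointing down, gripper open.
Joint ranges: [-3.01, 3.01], [-0.46, 2.08], [-1.47, 1.51], [0.13, 2.56], [-1, 4.14], [0.04, 2.09], [-2.66, 2.66]. Speed limits (rad/s): [2.57, 2.57, 3.14, 3.14, 3.14, 3.14, 3.14].

INTERFACE

Orientations are given as a unit quaternion [x, y, z, w].
In Python, from plant import get_state, snapshot, camera_params, finish_job, grip_point_offset gives the robot as it stands.
- The arm moves only by the tool creep_tool, called after "Emit:" by a JSON object that holds its "name" and its "arguments". Schema: {"type":"object","properties":{"plan":{"type":"object","properties":{"ticks":{"type":"array","items":{"type":"array","items":{"type":"number"},"minItems":7,"maxItems":7},"minItems":1,"maxItems":10}},"additionalProperties":false,"required":["ticks"]},"grip_force":{"type":"number"},"only":{"type":"string"},"quiet":{"type":"boolean"},"lines":{"type":"string"}},"required":["plan"],"additionalProperties":false}. plan is an object whose key "ticks" holds a list of rows, 1 to 10 of them, each of 7 numbers: the opening from 0.0 (shut) to 1.0 (fully open), then dx, dy, dz in parts of the range, where 1.0 means 60 cm, then a rotation vector rx, ry, rz in shares of 180 degrees (1.0 is 180 degrees); each row is the pose to reach, as a shift and turn from the pose commanded when the call began, along the tool's axes at that moment; what a row does not reach only later rows make up. A row lasts 1/10 s, in which the tool goes at most 0.05 m and 0.15 rad, less where a joint would pass 70% of its speed; a pose out of reach is approached as far as the arm can. The fingers move at their own pace and stop on an object; grip_force is the grip in N (left out, the last holds). Time passes only in rows, so rows that do not move let the fingers close. The tool returns the time, the measured TCP pose, the force, the opening and the grip force at its end. only (a regular expression) keeps the lines of the reply that match it, lines (a string "A,B") keeps lines A to B, and quiet returns only ok. No shift or turn number may pass 1 either way. Input that does not fit is refused with a message, and nothing moves.
- get_state(): the state, without advancing time (a new reading comes with each control period).
- snapshot(name): name is "scene" or "top" or "wrist"; returns (picture, depth): 384x512x3 uint8, red, green, blue; 384x512 float32, m along the optical axis (not along the pixel's ray), 0 where there is no reading.
- camera_params(name): a dict with "fx", "fy", "cx", "cy" (pixels), "rvec" (rotation vector, rad) and "tvec" (3), from world to camera coordinates, as OpenCV has them. Camera axes: x right, y down, z forward; pixel columns grow to the right and rows downward; lengths in m; the calibration is good to about 2 mm. A picture is of the moment at which its call begins: read the wrist's pose just before it. camera_params takes no time and is no camera call; for the wrist camera it gives the pose at the moment of the call.
- finish_job(): hands the job in; it is judged then, once.
The state is a dict: "clock": time; "q": joint angles; "qd": joint speeds; "joint_torque": joint torques, N m; "tool_pos": TCP position; "eef_rot": TCP orientation; "contact_force": force on the tool from outside, world axes, zero at the start; "moment": the same for the moment, N m; "opening": opening from 0.0 (shut) to 1.0 (fully open); "finger_force": force on a finger pad.
Only numpy, scipy, OpenCV 4.12 (cv2) and the standard library are available. Lean on these libraries where they do the work, as an engineer would, in place of code of your own. Each camera call takes 0.05 s, during which the arm holds its last target. There are 200 camera calls.

## Working session

There is one attempt and no reset: what is moved stays moved. The work goes in short steps, Python scripts to look and compute and a tool call to move; the robot and the scene stay as the last step left them, time stands still between calls to the robot, and variables do not carry over. Pictures are saved under pics/ and viewed, at most 10 in all, crops included, and the job is handed in when it is done.

```bash
ls; mkdir -p pics; python3 - <<'E'
from plant import *
import cv2,numpy as np
print(get_state(),grip_point_offset)
for n in ("scene","top"):
    p,d=snapshot(n); np.savez(n+".npz",p=p,d=d); cv2.imwrite(f"pics/{n}0.png",cv2.resize(p[:,:,::-1],(800,600),interpolation=cv2.INTER_CUBIC))
    print(n,camera_params(n))
E
```

```text
pics
{'clock': 0.0, 'q': array([ 1.1977832 ,  0.68996039, -0.19450922,  1.56633608,  0.15731744,
        0.90247248, -0.21506165]), 'qd': array([ 0.0018197 , -0.00112296, -0.00266878, -0.00118425, -0.00153471,
        0.00108342,  0.00136633]), 'joint_torque': array([ 1.58739003e-03, -5.27564335e+01, -1.26627780e+00, -1.53432924e+01,
       -5.26296627e-02,  6.66489432e-03,  1.59927476e-04]), 'tool_pos': array([ 0.24700762, -0.57344536,  0.23792674]), 'eef_rot': array([ 9.79370701e-01,  2.02069876e-01, -2.50339329e-04, -8.55861902e-04]), 'contact_force': array([-0.93065388, -0.12628394, -0.15411764]), 'moment': array([-0.03410623, -0.01002613,  0.00934817]), 'finger_force': 0.0, 'opening': 0.9973125302848337} 0.0187
scene {'fx': 421.6907025908675, 'fy': 421.6907025908675, 'cx': 260.0526619673927, 'cy': 194.94265034947992, 'rvec': array([ 0.71307564, -2.28315454,  1.46672342]), 'tvec': array([0.38249377, 0.21193922, 1.15515779])}
top {'fx': 461.8427483206542, 'fy': 461.8427483206542, 'cx': 252.59937474663457, 'cy': 194.34552612329622, 'rvec': array([ 2.09061857, -2.13205238,  0.22379691]), 'tvec': array([-0.0692637 ,  0.51999444,  1.819531  ])}
```

View pics/top0.png

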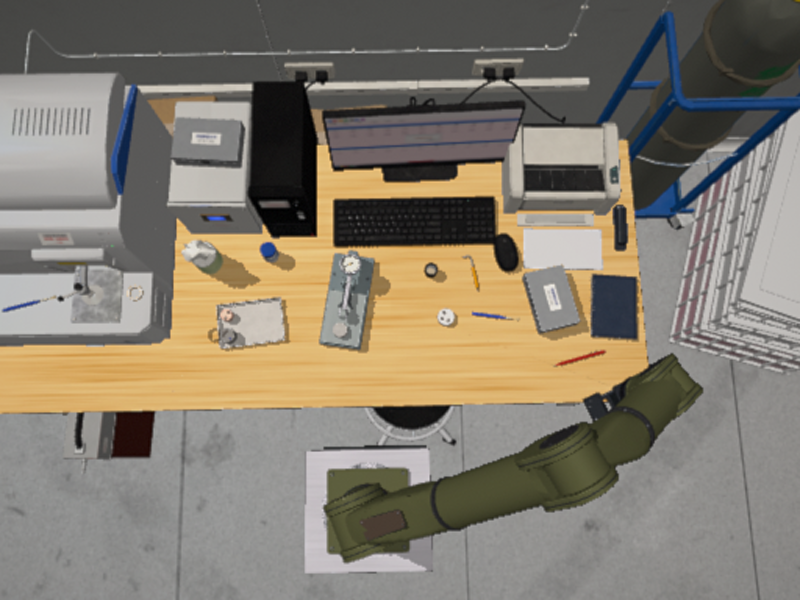

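View pics/scene0.png

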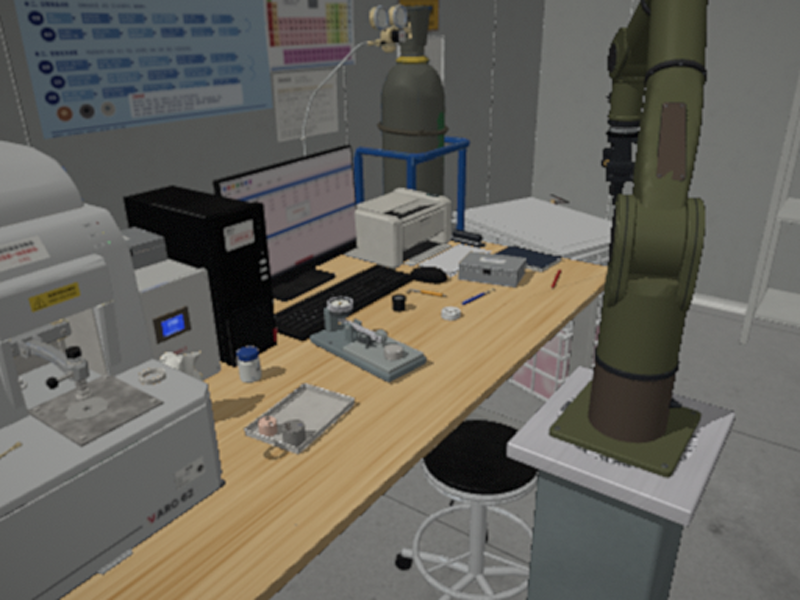

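The top view (800x600) shows the comparator with its dial at (351,263) and the master at (340,329). The spotted disc is at (447,317), the tray at about (252,323), and the two tray discs in its left half.

```bash
cat > h.py <<'E'
from plant import *
import cv2,numpy as np
from scipy.spatial.transform import Rotation as R
def ray(c,uv,z):
    Rm=cv2.Rodrigues(np.array(c["rvec"]))[0]; C=-Rm.T@c["tvec"]
    uv=np.atleast_2d(np.array(uv,float))
    d=np.c_[(uv[:,0]-c["cx"])/c["fx"],(uv[:,1]-c["cy"])/c["fy"],np.ones(len(uv))]@Rm
    return C+d*((z-C[2])/d[:,2])[:,None]
def proj(c,P):
    K=np.array([[c["fx"],0,c["cx"]],[0,c["fy"],c["cy"]],[0,0,1]])
    return cv2.projectPoints(np.atleast_2d(np.array(P,float)),np.array(c["rvec"]),np.array(c["tvec"]),K,None)[0][:,0]
def pose():
    s=get_state(); return np.array(s["tool_pos"]),R.from_quat(s["eef_rot"])
def go(target=None,yaw=None):
    """shift in tool axes to the world target, and rotvec so that tool down with tool y at angle yaw"""
    p,r=pose(); 
    if target is not None: print("d",np.round(r.inv().apply(np.array(target)-p),4))
    if yaw is not None:
        best=None
        for k in (0,np.pi):
            y=np.array([np.cos(yaw+k),np.sin(yaw+k),0]); z=np.array([0,0,-1.]); x=np.cross(y,z)
            v=(r.inv()*R.from_matrix(np.c_[x,y,z])).as_rotvec()
            print("rot",np.round(v,3))
E
python3 - <<'E'
from h import *
c=camera_params("top"); s=.64
for n,uv,z in [("dial",(351,263),.099),("master",(340,329),.048),("spot",(447,317),.016),("trayc",(252,323),.013),("tl",(217,305),.013),("tr",(284,299),.013),("br",(287,343),.013),("bl",(220,349),.013),("jar",(269,252),.06),("tissue",(200,255),.1),("loupe",(431,269),.034)]:
    print(n,np.round(ray(c,np.array(uv)*s,z),3))
w=camera_params("wrist"); Rm=cv2.Rodrigues(w["rvec"])[0]; C=-Rm.T@w["tvec"]; p,r=pose()
print("cam in tool",r.inv().apply(C-p), "axes in tool",r.inv().as_matrix()@Rm.T, w)
E
```

```text
dial [[0.618 0.031 0.099]]
master [[0.456 0.063 0.048]]
spot [[ 0.488 -0.217  0.016]]
trayc [[0.483 0.298 0.013]]
tl [[0.533 0.392 0.013]]
tr [[0.546 0.215 0.013]]
br [[0.427 0.205 0.013]]
bl [[0.415 0.381 0.013]]
jar [[0.663 0.248 0.06 ]]
tissue [[0.647 0.419 0.1  ]]
loupe [[ 0.615 -0.178  0.034]]
cam in tool [ 7.10205440e-02  2.20666411e-05 -1.46796697e-01] axes in tool [[-5.58558430e-04 -9.62694019e-01 -2.70591783e-01]
 [ 9.99999554e-01 -7.43791724e-04  5.82004602e-04]
 [-7.61556278e-04 -2.70591338e-01  9.62694005e-01]] {'fx': 342.38286435367445, 'fy': 342.38286435367445, 'cx': 261.52984497642836, 'cy': 188.8190809201285, 'rvec': array([-2.42631821,  1.59729645,  0.22138114]), 'tvec': array([-0.62433755, -0.03567671,  0.39023296])}
```

```bash
python3 -c "
from h import *
go([.54,.046,.25],1.376)"
```

```text
d [ 0.5142 -0.453  -0.0113]
rot [-1.00e-03 -2.00e-03 -2.54e+00]
rot [-0.002  0.001  0.602]
```

Units first: shifts go in shares of 60 cm and turns go in shares of 180 degrees. So 0.514 m is 0.8567, -0.453 m is -0.755, 0.602 rad is 0.1916.

Emit:
{"name": "creep_tool", "arguments": {"plan": {"ticks": [[0.8,0.8567,-0.755,-0.0183,0,0,0.1916],[0.8,0.8567,-0.755,-0.0183,0,0,0.1916],[0.8,0.8567,-0.755,-0.0183,0,0,0.1916],[0.8,0.8567,-0.755,-0.0183,0,0,0.1916],[0.8,0.8567,-0.755,-0.0183,0,0,0.1916],[0.8,0.8567,-0.755,-0.0183,0,0,0.1916],[0.8,0.8567,-0.755,-0.0183,0,0,0.1916],[0.8,0.8567,-0.755,-0.0183,0,0,0.1916],[0.8,0.8567,-0.755,-0.0183,0,0,0.1916],[0.8,0.8567,-0.755,-0.0183,0,0,0.1916]]}, "grip_force": 10}}

```text
clock: 1.1
tool_pos: [0.4614, -0.12, 0.2467]
eef_rot: [0.995, -0.097, -0.0, 0.0]
contact_force: [0.2, -0.5, -0.0]
opening: 0.799
finger_force: 0.0
```

```bash
python3 -c "
from h import *
go([.54,.046,.25],1.376); print(get_state()['q'])"
```

```text
d [ 0.045  -0.1781 -0.0034]
rot [ 0.    -0.     3.141]
rot [ 0.  0. -0.]
[ 0.13658745  0.48646513  0.03192855  1.99651972 -0.02421311  0.6592745
 -1.58203517]
```

In the tool's units: -0.178 m is -0.2967, 0.045 m is 0.075.

Emit:
{"name": "creep_tool", "arguments": {"plan": {"ticks": [[0.8,0.075,-0.2967,-0.005,0,0,0],[0.8,0.075,-0.2967,-0.005,0,0,0],[0.8,0.075,-0.2967,-0.005,0,0,0],[0.8,0.075,-0.2967,-0.005,0,0,0],[0.8,0.075,-0.2967,-0.005,0,0,0],[0.8,0.075,-0.2967,-0.005,0,0,0],[0.8,0.075,-0.2967,-0.005,0,0,0]]}}}

```text
clock: 1.8
tool_pos: [0.5389, 0.0421, 0.2495]
eef_rot: [0.995, -0.099, -0.001, 0.001]
contact_force: [-0.4, -0.4, -0.7]
opening: 0.8
finger_force: 0.0
```

```bash
python3 - <<'E'
from h import *
c=camera_params("wrist"); p,d=snapshot("wrist"); import pickle
pickle.dump((c,p,d,pose()),open("w1.pkl","wb"))
cv2.imwrite("pics/w1.png",cv2.resize(p[:,:,::-1],(800,600),interpolation=cv2.INTER_CUBIC)); print(get_state()['q'],pose()[0])
E
```

```text
[-0.19899292  0.56217829  0.05730226  1.81571858 -0.04253622  0.76608755
 -1.888593  ] [0.53892902 0.04187917 0.24960411]
```

View pics/w1.png

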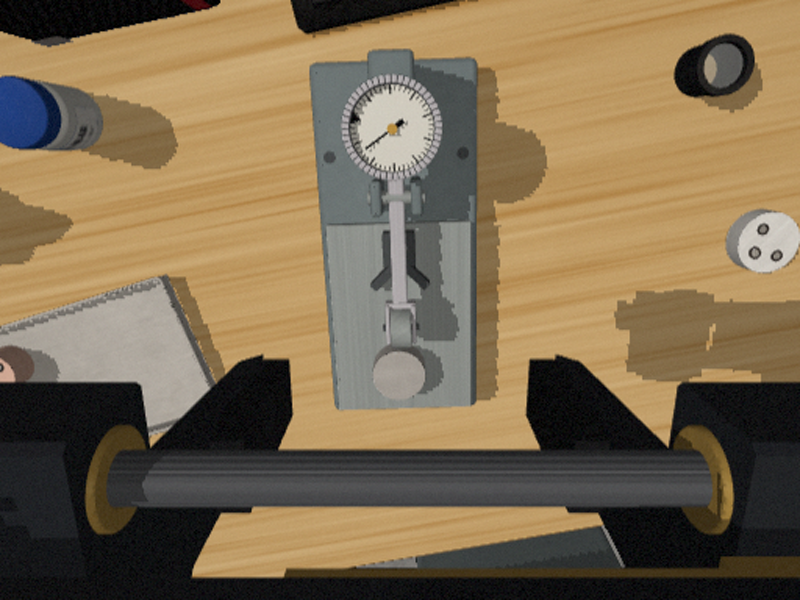

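The wrist view (800x600) shows:
- dial centre (392,127), with the arrow at its left (353,118) and the needle tip at (367,150)
- roller (400,325) and master (399,372)
- V arms ending at about (372,287) and (428,287)
- spotted disc (765,240)

```bash
python3 - <<'E'
from h import *
import pickle
c,p,d,_=pickle.load(open("w1.pkl","rb")); g=cv2.cvtColor(p,cv2.COLOR_RGB2GRAY); s=.64
P=lambda n,uv,z:print(n,np.round(ray(c,np.array(uv)*s,z)[0],4)) 
for n,uv,z in [("dial",(392,127),.099),("arrow",(353,118),.097),("needle",(367,150),.097),("master",(399,372),.048),("Varm l",(372,287),.042),("Varm r",(428,287),.042),("aL0",(328,225),.03),("aL1",(338,408),.03),("aR0",(475,225),.03),("aR1",(475,405),.03),("spot",(765,240),.016),("traycorner",(165,278),.013)]: P(n,uv,z)
# precise circles by colour: master bright top, dial white
hsv=cv2.cvtColor(p,cv2.COLOR_RGB2HSV)
for n,(x,y),r,z,lo in [("master",(399,372),34,.048,None),("dial",(392,127),60,.098,None),("spot",(765,240),45,.016,None)]:
    x,y,r=int(x*s),int(y*s),int(r*s)
    sub=p[max(0,y-r):y+r,x-r:x+r].astype(int)
    print(n,p[y+3,x+4],p[y-r,x].tolist(),p[y,x-r].tolist())
    m=((sub.min(2)>140)&(sub.max(2)-sub.min(2)<30)).astype(np.uint8)
    cs,_=cv2.findContours(m,cv2.RETR_EXTERNAL,cv2.CHAIN_APPROX_NONE); k=max(cs,key=cv2.contourArea)
    e=cv2.fitEllipse(cv2.convexHull(k)); print(e); uv=np.array(e[0])+[x-r,max(0,y-r)]
    print(n,uv/s,np.round(ray(c,uv,z)[0],4))
big=cv2.resize(p[40:125,200:310,::-1],(770,595),interpolation=cv2.INTER_CUBIC)
E
```

```text
dial [0.6189 0.0355 0.099 ]
arrow [0.6275 0.0549 0.097 ]
needle [0.61   0.0512 0.097 ]
master [0.4584 0.0655 0.048 ]
Varm l [0.5212 0.0716 0.042 ]
Varm r [0.5136 0.034  0.042 ]
aL0 [0.5671 0.0931 0.03  ]
aL1 [0.4309 0.1185 0.03  ]
aR0 [ 0.5473 -0.0057  0.03  ]
aR1 [0.4128 0.0166 0.03  ]
spot [ 0.4932 -0.2097  0.016 ]
traycorner [0.5508 0.223  0.013 ]
master [163 156 148] [129, 135, 130] [137, 141, 134]
((20.45977783203125, 23.63389015197754), (31.02698516845703, 33.25331497192383), 61.198631286621094)
master [397.59340286 375.99045336] [0.4556 0.0671 0.048 ]
dial [135 131 118] [111, 119, 116] [111, 120, 120]
((43.19425582885742, 41.52640914916992), (52.82183837890625, 62.910736083984375), 6.4605302810668945)
dial [398.74102473 132.0725143 ] [0.6157 0.0325 0.098 ]
spot [202 200 192] [186, 148, 93] [182, 143, 86]
((30.47262954711914, 29.607837677001953), (35.55416488647461, 42.15641403198242), 50.05867385864258)
spot [767.92598367 241.57474637] [ 0.4916 -0.2117  0.016 ]
```

```bash
cat >> h.py <<'E'
PSI=-.178; O=np.array([.495,.0562,0]); U=np.array([np.cos(PSI),np.sin(PSI),0]); V=np.array([-np.sin(PSI),np.cos(PSI),0])
def W(x,y,z): return O+x*U+y*V+[0,0,z]
def comp():
    p,_=pose(); d=p-O; s=get_state(); f=np.array(s["contact_force"]); print("comp xyz",np.round([d@U,d@V,p[2]],4),"F",np.round([f@U,f@V,f[2]],2))
E
python3 -c "
from h import *
go(W(-.072,0,.10),PSI+np.pi/2);go(W(-.072,0,.036))
c=camera_params('wrist'); print(ray(c,[[400*.64,325*.64]],.066)-O)"
```

```text
d [-0.1178 -0.0042  0.1497]
rot [ 1.000e-03 -2.000e-03  3.122e+00]
rot [ 0.001  0.001 -0.02 ]
d [-0.1177 -0.0043  0.2137]
[[ 3.57641901e-03 -4.92320293e-05  6.60000000e-02]]
```

In the tool's units: 0.214 m is 0.3567, 0.205 m is 0.3417, -0.02 rad is -0.0064.

Emit:
{"name": "creep_tool", "arguments": {"plan": {"ticks": [[0.35,-0.0833,-0.0033,0.0333,0,0,-0.0064],[0.35,-0.1667,-0.0067,0.05,0,0,-0.0064],[0.35,-0.1967,-0.0067,0.1167,0,0,-0.0064],[0.35,-0.1967,-0.0067,0.1833,0,0,-0.0064],[0.35,-0.1967,-0.0067,0.25,0,0,-0.0064],[0.35,-0.1967,-0.0067,0.3167,0,0,-0.0064],[0.35,-0.1967,-0.0067,0.3417,0,0,-0.0064],[0.35,-0.1967,-0.0067,0.3567,0,0,-0.0064],[0.35,-0.1967,-0.0067,0.3567,0,0,-0.0064],[0.35,-0.1967,-0.0067,0.3567,0,0,-0.0064]]}}}

```text
clock: 2.85
tool_pos: [0.4324, 0.0708, 0.0417]
eef_rot: [0.996, -0.089, -0.003, 0.001]
contact_force: [-0.9, 0.3, 0.1]
opening: 0.35
finger_force: 0.0
```

```bash
python3 -c "
from h import *
comp(); go(None,PSI+np.pi/2)"
```

```text
comp xyz [-0.0642  0.0033  0.0417] F [-0.93  0.18  0.1 ]
rot [-0.01   0.004 -3.141]
rot [0.003 0.007 0.001]
```

Emit:
{"name": "creep_tool", "arguments": {"plan": {"ticks": [[0.35,0,0,0,0,0,0],[0.35,0,0,0,0,0,0]]}}}

```text
clock: 3.05
tool_pos: [0.4316, 0.071, 0.0417]
eef_rot: [0.996, -0.088, -0.004, 0.001]
contact_force: [0.2, -1.1, 0.7]
opening: 0.35
finger_force: 0.0
```

```bash
python3 - <<'E'
from h import *
import pickle
comp()
go(W(-.068,0,.036),PSI+np.pi/2)
c=camera_params("wrist"); p,d=snapshot("wrist")
pickle.dump((c,p,d),open("w2.pkl","wb"))
cv2.imwrite("pics/w2.png",cv2.resize(p[:,:,::-1],(800,600),interpolation=cv2.INTER_CUBIC))
E
```

```text
comp xyz [-0.065   0.0034  0.0417] F [ 0.36 -1.06  0.67]
d [-0.0029  0.0034  0.0058]
rot [-0.013  0.005 -3.14 ]
rot [0.003 0.008 0.002]
```

View pics/w2.png

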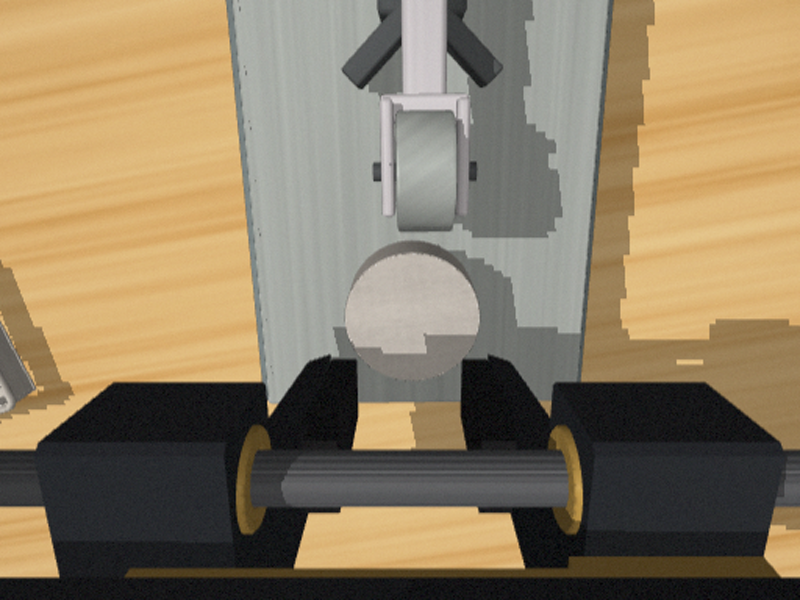

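The wrist view shows the master at (412,312) just ahead of the two finger tips (340 and 480, row 360). The roller is at (427,170) and the V arm ends at (358,75) and (488,75).

```bash
python3 - <<'E'
from h import *
import pickle
c,p,d=pickle.load(open("w2.pkl","rb"))
def q(n,uv,z):
    P=ray(c,np.array(uv)*.64,z)[0]-O; print(n,np.round([P@U,P@V],4), d[int(uv[1]*.64),int(uv[0]*.64)])
q("roller",(427,170),.072);q("axleL",(377,171),.059);q("axleR",(475,171),.059);q("master",(412,312),.048);q("VL",(343,70),.042);q("VR",(502,70),.042);q("VinL",(356,88),.042);q("VinR",(485,86),.042)
q("aL",(262,330),.03);q("aR",(585,330),.03);q("aL",(230,10),.03);q("aR",(610,10),.03);q("front",(420,402),.03)
E
```

```text
roller [0.0009 0.0004] 0.112094544
axleL [-0.      0.0117] 0.12249409
axleR [-0.     -0.0114] 0.12121472
master [-0.0384  0.0032] 0.1457092
VL [0.024  0.0208] 0.13462527
VR [ 0.024  -0.0195] 0.14497402
VinL [0.0197 0.0176] 0.14709078
VinR [ 0.0202 -0.0153] 0.14562204
aL [-0.0502  0.05  ] 0.17616506
aR [-0.0502 -0.0512] 0.19869047
aL [0.0401 0.0517] 0.14896818
aR [ 0.0403 -0.0495] 0.14907093
front [-0.0751  0.0003] 0.20672724
```

In the tool's units: 0.022 m is 0.0367, 0.005 m is 0.0083, -0.012 rad is -0.0038.

```bash
sed -i 's/PSI=-.178/PSI=-.165/' h.py
```

Emit:
{"name": "creep_tool", "arguments": {"plan": {"ticks": [[0.35,0,0.005,0.0083,0,0,0],[0.35,0,0.005,0.0083,0,0,-0.0038],[0.35,0.0083,0.005,0.0083,0,0,-0.0038],[0.35,0.0167,0.005,0.0083,0,0,-0.0038],[0.35,0.0233,0.005,0.0083,0,0,-0.0038],[0.35,0.03,0.005,0.0083,0,0,-0.0038],[0.35,0.0367,0.005,0.0083,0,0,-0.0038],[0.35,0.0367,0.005,0.0083,0,0,-0.0038]]}}}

```text
clock: 3.9
tool_pos: [0.4512, 0.0643, 0.0356]
eef_rot: [0.997, -0.082, -0.006, 0.002]
contact_force: [-2.0, 0.1, 2.2]
opening: 0.356
finger_force: 1.8
```

```bash
python3 -c "
from h import *
comp(); go(None,PSI+np.pi/2)"
```

```text
comp xyz [-0.0445  0.0008  0.0356] F [-1.97 -0.19  2.17]
rot [-0.018  0.007 -3.14 ]
rot [0.004 0.012 0.001]
```

In the tool's units: 0.024 m is 0.04, 0.012 m is 0.02, 0.01 rad is 0.0032.

Emit:
{"name": "creep_tool", "arguments": {"plan": {"ticks": [[0.35,0.005,0,0,0,0.0032,0],[0.35,0.01,0,0,0,0.0032,0],[0.35,0.015,0,0,0,0.0032,0],[0.35,0.02,0,0,0,0.0032,0],[0.35,0.025,0,0,0,0.0032,0],[0.35,0.03,0,0,0,0.0032,0],[0.35,0.035,0,0,0,0.0032,0],[0.35,0.04,0,0,0,0.0032,0]]}}}

```text
clock: 4.7
tool_pos: [0.4728, 0.0605, 0.0353]
eef_rot: [0.997, -0.081, -0.002, 0.003]
contact_force: [-6.9, 1.3, 6.7]
opening: 0.353
finger_force: 3.6
```

```bash
python3 -c "
from h import *
comp(); go(None,PSI+np.pi/2)"
```

```text
comp xyz [-0.0226  0.0006  0.0353] F [-7.    0.18  6.66]
rot [-0.007  0.009 -3.139]
rot [0.006 0.004 0.003]
```

```bash
python3 - <<'E'
from h import *
import pickle
comp()
c=camera_params("wrist"); p,d=snapshot("wrist")
pickle.dump((c,p,d),open("w3.pkl","wb"))
cv2.imwrite("pics/w3.png",cv2.resize(p[:,:,::-1],(800,600),interpolation=cv2.INTER_CUBIC))
comp(); print(get_state()['moment'])
E
```

```text
comp xyz [-0.0226  0.0006  0.0353] F [-7.    0.18  6.66]
comp xyz [-0.0218  0.0006  0.0353] F [-4.94 -0.28  4.52]
[0.23678962 1.21362855 0.00631721]
```

View pics/w3.png

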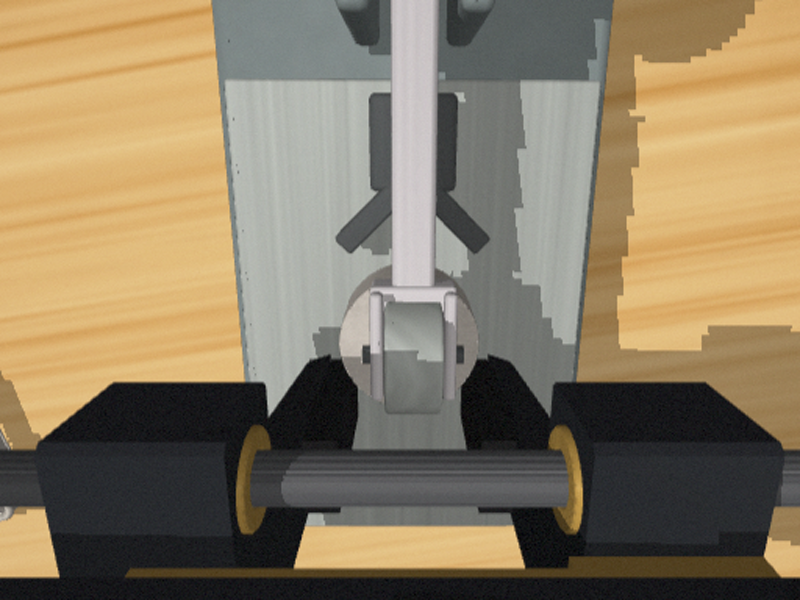

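The view shows the master at (409,340) under the roller, with a small gap left to the V arms (350,245) and (475,245). The gripper's rod is at row 478.

```bash
python3 - <<'E'
from h import *
import pickle
c,p,d=pickle.load(open("w3.pkl","rb"))
Rm=cv2.Rodrigues(np.array(c["rvec"]))[0]; C=-Rm.T@c["tvec"]
def q(n,u,v):
    u*=.64;v*=.64; D=d[int(v),int(u)]; P=C+Rm.T@(D*np.array([(u-c["cx"])/c["fx"],(v-c["cy"])/c["fy"],1]))-O
    print(n,np.round([P@U,P@V,P[2]],4))
q("bar",410,455);q("bar",410,478);q("bar",410,500);q("roller",410,400);q("roller",410,330);q("rocker",410,250);q("disc",360,320);q("disc r",465,320);q("anvil",410,435);q("fingerL",335,362);q("fingerR",485,362)
comp()
E
```

```text
bar [0.006  0.0017 0.1148]
bar [0.0045 0.0017 0.1181]
bar [0.001  0.0017 0.118 ]
roller [-0.0058  0.0013  0.0748]
roller [0.0096 0.0014 0.0721]
rocker [0.0255 0.0013 0.0631]
disc [0.0041 0.0142 0.0488]
disc r [ 0.0042 -0.0133  0.0491]
anvil [-0.0408  0.0008  0.0302]
fingerL [-0.0129  0.0229  0.0367]
fingerR [-0.0125 -0.0208  0.0378]
comp xyz [-0.0218  0.0006  0.0353] F [-4.94 -0.28  4.52]
```

Emit:
{"name": "creep_tool", "arguments": {"plan": {"ticks": [[0.35,0,0,0,0,0,0],[0.35,0,0,0,0,0,0]]}}}

```text
clock: 4.95
tool_pos: [0.4735, 0.0604, 0.0353]
eef_rot: [0.997, -0.081, -0.002, 0.003]
contact_force: [-5.3, 0.9, 4.2]
opening: 0.35
finger_force: 3.2
```

```bash
python3 -c "
from h import *
comp()"
```

```text
comp xyz [-0.0219  0.0006  0.0353] F [-5.36  0.05  4.17]
```

In the tool's units: 0.006 m is 0.01, -0.002 m is -0.0033.

Emit:
{"name": "creep_tool", "arguments": {"plan": {"ticks": [[0.35,0.0017,0,-0.0017,0,0,0],[0.35,0.0033,0,-0.0033,0,0,0],[0.35,0.0067,0,-0.0033,0,0,0],[0.35,0.01,0,-0.0033,0,0,0],[0.35,0.01,0,-0.0033,0,0,0]]}}}

```text
clock: 5.45
tool_pos: [0.4816, 0.0593, 0.0373]
eef_rot: [0.997, -0.082, -0.0, 0.002]
contact_force: [1.1, -1.3, -2.1]
opening: 0.352
finger_force: 1.1
```

```bash
python3 -c "
from h import *
comp()"
```

```text
comp xyz [-0.0137  0.0009  0.0373] F [ 1.32 -1.11 -2.12]
```

Emit:
{"name": "creep_tool", "arguments": {"plan": {"ticks": [[0.35,0.0017,0,0,0,0,0],[0.35,0.0033,0,0,0,0,0],[0.35,0.005,0,0,0,0,0],[0.35,0.005,0,0,0,0,0]]}}}

```text
clock: 5.85
tool_pos: [0.4839, 0.059, 0.0373]
eef_rot: [0.997, -0.082, -0.001, 0.002]
contact_force: [-1.5, -2.1, -2.4]
opening: 0.351
finger_force: 1.4
```

```bash
python3 -c "
from h import *
comp()"
```

```text
comp xyz [-0.0114  0.0009  0.0373] F [-1.17 -2.29 -2.41]
```

Emit:
{"name": "creep_tool", "arguments": {"plan": {"ticks": [[0.35,0.0017,0,0,0,0,0],[0.35,0.0033,0,0,0,0,0],[0.35,0.0033,0,0,0,0,0]]}}}

```text
clock: 6.15
tool_pos: [0.4849, 0.0588, 0.0372]
eef_rot: [0.997, -0.081, -0.001, 0.002]
contact_force: [-3.7, -0.9, -0.8]
opening: 0.35
finger_force: 2.5
```

```bash
python3 -c "
from h import *
comp()"
```

```text
comp xyz [-0.0104  0.0009  0.0372] F [-3.52 -1.48 -0.79]
```

In the tool's units: 0.002 m is 0.0033, 0.001 m is 0.0017.

Emit:
{"name": "creep_tool", "arguments": {"plan": {"ticks": [[0.35,0.0017,0,0,0,0,0],[0.35,0.0033,0,0,0,0,0],[0.35,0.0033,0,0,0,0,0]]}}}

```text
clock: 6.45
tool_pos: [0.4853, 0.0586, 0.0372]
eef_rot: [0.997, -0.081, -0.003, 0.003]
contact_force: [-7.3, -0.2, 2.1]
opening: 0.35
finger_force: 3.8
```

```bash
python3 -c "
from h import *
comp()"
```

```text
comp xyz [-0.01    0.0008  0.0372] F [-7.13 -1.38  2.06]
```

Emit:
{"name": "creep_tool", "arguments": {"plan": {"ticks": [[0.35,0.0017,0,0,0,0,0],[0.35,0.0025,0,0,0,0,0],[0.35,0.0025,0,0,0,0,0]]}}}

```text
clock: 6.75
tool_pos: [0.4854, 0.0585, 0.0371]
eef_rot: [0.997, -0.081, -0.004, 0.003]
contact_force: [-9.5, 0.8, 3.1]
opening: 0.348
finger_force: 4.7
```

```bash
python3 -c "
from h import *
comp()"
```

```text
comp xyz [-0.0098  0.0007  0.0371] F [-9.46 -0.8   3.12]
```

In the tool's units: -0.16 m is -0.2667, -0.06 m is -0.1.

Emit:
{"name": "creep_tool", "arguments": {"plan": {"ticks": [[0.35,-0.0167,0,0,0,0,0],[0.35,-0.0667,0,0,0,0,0],[0.4,-0.1,0,0,0,0,0],[0.5,-0.1,0,-0.0833,0,0,0],[0.8,-0.0917,0,-0.1667,0,0,0],[0.8,-0.05,0,-0.2333,0,0,0],[0.8,0.0333,0,-0.2667,0,0,0],[0.8,0.1167,0,-0.2667,0,0,0],[0.8,0.1917,0,-0.2667,0,0,0],[0.8,0.22,0,-0.2667,0,0,0]]}, "grip_force": 12}}

```text
clock: 7.75
tool_pos: [0.6265, 0.0359, 0.1985]
eef_rot: [0.996, -0.084, 0.004, 0.001]
contact_force: [-1.0, 0.5, 0.2]
opening: 0.798
finger_force: 0.0
```

Emit:
{"name": "creep_tool", "arguments": {"plan": {"ticks": [[0.8,0,0,0,0,0,0],[0.8,0,0,0,0,0,0],[0.8,0,0,0,0,0,0]]}}}

```text
clock: 8.05
tool_pos: [0.619, 0.0383, 0.1975]
eef_rot: [0.997, -0.081, -0.001, 0.002]
contact_force: [-0.5, -1.1, 0.2]
opening: 0.802
finger_force: 0.0
```

```bash
python3 - <<'E'
from h import *
import pickle
comp(); print(get_state()['q'])
c=camera_params("wrist"); p,d=snapshot("wrist")
pickle.dump((c,p,d),open("w4.pkl","wb"))
u,v=proj(c,W(.125,0,.099))[0]; print(u,v)
u0,v0=int(u-60),int(max(0,v-45))
cv2.imwrite("pics/w4.png",cv2.resize(p[v0:v0+90,u0:u0+120,::-1],(800,600),interpolation=cv2.INTER_CUBIC)); print(u0,v0)
E
```

```text
comp xyz [0.1252 0.0027 0.1975] F [-0.3  -1.15  0.17]
[ 0.13005635  0.76565062 -0.49038908  1.61154236  0.44172815  0.87926525
 -2.26347395]
265.5187509704524 191.48840684759907
205 146
```

View pics/w4.png

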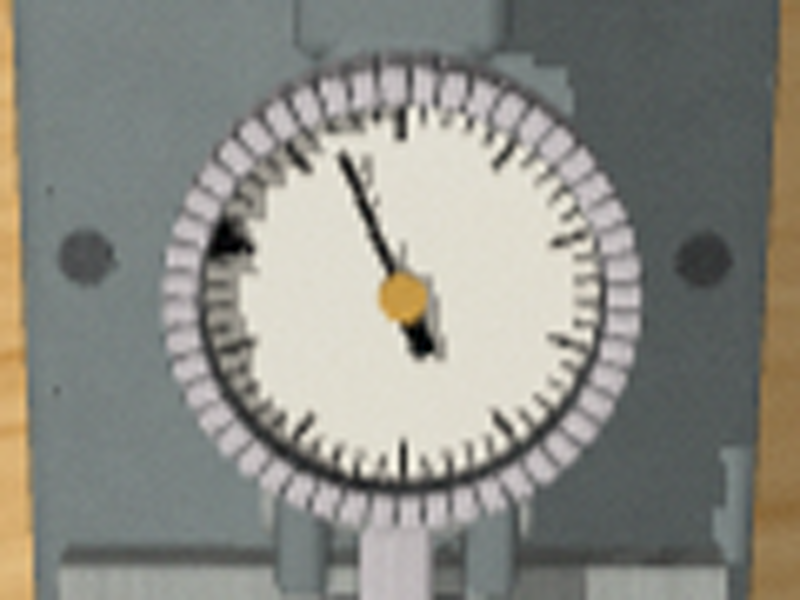

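The dial crop shows the needle hub at (402,298) and the tip at (343,155). The arrow is at about (230,240) and there are ten major marks, so the rim must turn clockwise by about 50 deg.

```bash
cat >> h.py <<'E'
def at(c,uv,z):
    P=ray(c,uv,z)-O; return np.c_[P@U,P@V]
def dial(c,p,hub,show=True):
    """rectify the dial top to 10 px/mm about the hub pixel and return needle and arrow angles in the comparator frame"""
    h=at(c,[hub],.098)[0]; n=560; k=.0001
    gx,gy=np.meshgrid(np.arange(n),np.arange(n))
    X=h[0]+(n/2-gy)*k; Y=h[1]+(n/2-gx)*k
    uv=proj(c,(O+X[...,None]*U+Y[...,None]*V+[0,0,.098]).reshape(-1,3)).reshape(n,n,2).astype(np.float32)
    im=cv2.remap(p,uv,None,cv2.INTER_CUBIC); g=cv2.cvtColor(im,cv2.COLOR_RGB2GRAY)
    pol=cv2.warpPolar(g,(280,3600),(n/2,n/2),280,cv2.WARP_POLAR_LINEAR).astype(float)
    # warpPolar angle runs clockwise from image right; comparator angle from +x (up), ccw
    ang=np.pi/2*-1-np.arange(3600)*2*np.pi/3600
    def peak(lo,hi):
        w=np.clip(150-pol[:,lo:hi],0,None).sum(1); w=cv2.GaussianBlur(w[None],(61,1),12)[0]
        i=w.argmax(); j=np.arange(i-150,i+151)%3600; z=np.exp(1j*ang[j]); ww=np.clip(w[j]-.3*w[i],0,None)
        return np.angle((ww*z).sum())
    return h,peak(80,140),peak(155,185),im
E
python3 - <<'E'
from h import *
import pickle
c,p,d=pickle.load(open("w4.pkl","rb"))
hub=np.array([402,298])/800*120-.5+[205.5-.0,146.5]; hub=np.array([205+402*.15-.5,146+298*.15-.5])
h,n,a,im=dial(c,p,hub); print("hub",h,"needle",n,"arrow",a,"turn",n-a)
# rim circle: outer left/right/top/bottom in crop
q=[at(c,[[205+x*.15-.5,146+y*.15-.5]],.097)[0] for x,y in ((163,298),(641,298),(402,58),(402,525))]; print(np.round(q,4))
cv2.imwrite("pics/rect.png",im[:,:,::-1])
comp(); go(np.r_[(W(h[0],h[1],.089))],PSI+np.pi/2)
E
```

```text
hub [0.12571242 0.00052624] needle 0.37911156018156383 arrow 0.3861922611495255 turn -0.007080700967961651
[[ 0.1254  0.0274]
 [ 0.1255 -0.0264]
 [ 0.1527  0.0007]
 [ 0.0981  0.0004]]
comp xyz [0.1252 0.0026 0.1975] F [ 0.11  0.12 -0.34]
d [0.0006 0.0017 0.1085]
rot [-2.000e-03  6.000e-03 -3.138e+00]
rot [0.004 0.001 0.004]
```

View pics/rect.png

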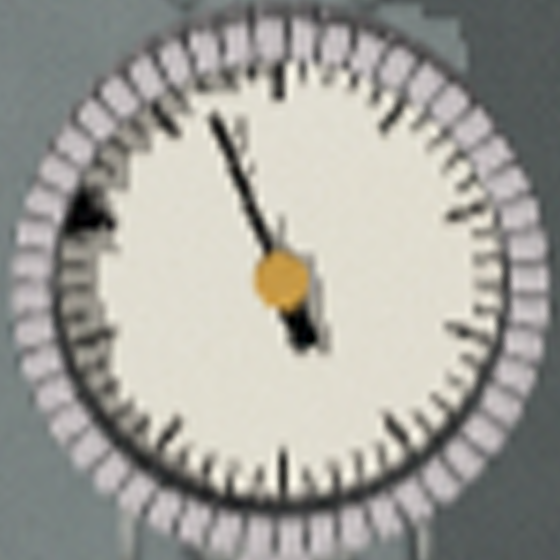

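The rectified dial (10 px/mm) shows the needle at about 0.385 rad and the arrow's centre at (92,212), about 1.25 rad. The turn needed is therefore about -0.865 rad, clockwise.

In the tool's units: 0.108 m is 0.18, 0.095 m is 0.1583.

Emit:
{"name": "creep_tool", "arguments": {"plan": {"ticks": [[0.8,0,0.0033,0.05,0,0,0],[0.8,0,0.0033,0.1167,0,0,0],[0.8,0,0.0033,0.1583,0,0,0],[0.8,0,0.0033,0.18,0,0,0],[0.8,0,0.0033,0.18,0,0,0],[0.8,0,0.0033,0.18,0,0,0]]}, "grip_force": 12}}

```text
clock: 8.7
tool_pos: [0.6199, 0.0357, 0.0903]
eef_rot: [0.997, -0.081, 0.0, 0.002]
contact_force: [-0.9, 0.0, -0.3]
opening: 0.8
finger_force: 0.0
```

```bash
python3 -c "
from h import *
comp(); go(W(.1255,.0005,.089),PSI+np.pi/2)"
```

```text
comp xyz [0.1266 0.0003 0.0903] F [-0.85 -0.11 -0.26]
d [-0.0011 -0.0003  0.0013]
rot [ 1.000e-03  5.000e-03 -3.139e+00]
rot [ 0.003 -0.001  0.002]
```

Units first: shifts go in shares of 60 cm and turns go in shares of 180 degrees. So -0.001 m is -0.0017.

Emit:
{"name": "creep_tool", "arguments": {"plan": {"ticks": [[0.5,-0.0017,0,0.0017,0,0,0],[0.5,-0.0017,0,0.0017,0,0,0],[0.5,-0.0017,0,0.0017,0,0,0],[0.5,-0.0017,0,0.0017,0,0,0]]}, "grip_force": 12}}

```text
clock: 9.1
tool_pos: [0.619, 0.0354, 0.0893]
eef_rot: [0.997, -0.081, 0.0, 0.002]
contact_force: [-1.3, -0.8, 5.4]
opening: 0.593
finger_force: 12.0
```

Emit:
{"name": "creep_tool", "arguments": {"plan": {"ticks": [[0.5,0,0,0,0,0,0.0318],[0.5,0,0,0,0,0,0.0637],[0.5,0,0,0,0,0,0.0955],[0.5,0,0,0,0,0,0.1273],[0.5,0,0,0,0,0,0.1592],[0.5,0,0,0,0,0,0.191],[0.5,0,0,0,0,0,0.2228],[0.5,0,0,0,0,0,0.2546],[0.5,0,0,0,0,0,0.2753],[0.5,0,0,0,0,0,0.2753]]}, "grip_force": 12}}

```text
clock: 10.1
tool_pos: [0.6181, 0.0341, 0.0892]
eef_rot: [0.87, -0.493, 0.001, 0.003]
contact_force: [-2.6, -2.3, 8.4]
opening: 0.595
finger_force: 12.0
```

```bash
python3 -c "
from h import *
comp(); go(W(.1255,.0005,.089),PSI+np.pi/2-.865)"
```

```text
comp xyz [ 0.125  -0.0016  0.0892] F [-2.14 -2.7   8.36]
d [-0.0013 -0.0017  0.0002]
rot [-0.007 -0.008  3.142]
rot [ 0.005 -0.004 -0.   ]
```

In the tool's units: -0.105 m is -0.175, -0.08 m is -0.1333.

Emit:
{"name": "creep_tool", "arguments": {"plan": {"ticks": [[0.8,0,0,0,0,0,0],[0.8,0,0,0,0,0,0],[0.8,0,0,0,0,0,0],[0.8,0,0,-0.0667,0,0,0],[0.8,0,0,-0.1333,0,0,0],[0.8,0,0,-0.175,0,0,0],[0.8,0,0,-0.175,0,0,0],[0.8,0,0,-0.175,0,0,0]]}, "grip_force": 12}}

```text
clock: 10.9
tool_pos: [0.6184, 0.0359, 0.1932]
eef_rot: [0.871, -0.492, 0.0, 0.002]
contact_force: [-0.6, -0.3, -0.3]
opening: 0.801
finger_force: 0.0
```

```bash
cat >> h.py <<'E'
def hubpx(c,p):
    hsv=cv2.cvtColor(p,cv2.COLOR_RGB2HSV); m=((hsv[...,0]>10)&(hsv[...,0]<28)&(hsv[...,1]>130)&(hsv[...,2]>130)).astype(np.uint8)
    g=proj(c,W(.125,0,.099))[0]; q=np.zeros_like(m); cv2.circle(q,tuple(int(i) for i in g),16,1,-1)
    y,x=np.nonzero(m&q); return np.array([x.mean(),y.mean()]),len(x)
E
python3 - <<'E'
from h import *
import pickle
comp()
c=camera_params("wrist"); p,d=snapshot("wrist"); pickle.dump((c,p,d),open("w5.pkl","wb"))
hub,k=hubpx(c,p); h,n,a,im=dial(c,p,hub); print(hub,k,h,"needle",n,"arrow?",a)
cv2.imwrite("pics/rect2.png",im[:,:,::-1])
E
```

```text
comp xyz [0.1251 0.0003 0.1932] F [-0.51 -0.4  -0.33]
[263.05263158 190.78947368] 38 [ 0.12555888 -0.00017923] needle 0.387831630423604 arrow? 0.3892896759176057
```

View pics/rect2.png

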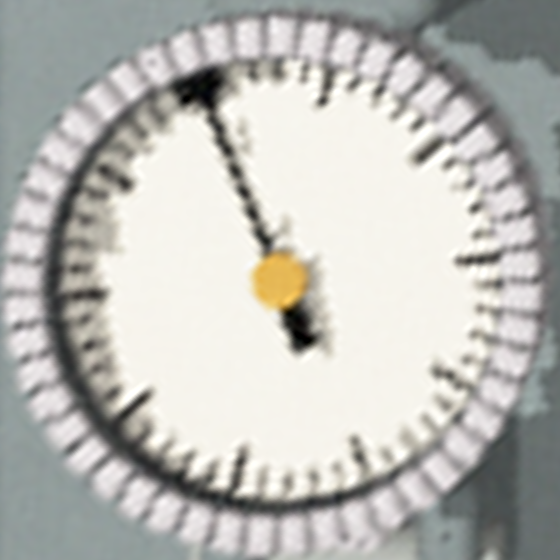

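The rectified dial shows the arrowhead (205,85) standing at the needle's tip (207,105). The major marks put it within about 0.02 rad, so the zero is set. Next I take the master out.

```bash
python3 -c "
from h import *
go(W(.004,.0005,.19),PSI+np.pi/2)"
```

```text
d [-0.0786  0.0912  0.0025]
rot [ 1.000e-03 -6.000e-03  2.279e+00]
rot [ 0.005  0.001 -0.863]
```

In the tool's units: 0.091 m is 0.1517, -0.079 m is -0.1317, -0.863 rad is -0.2747.

Emit:
{"name": "creep_tool", "arguments": {"plan": {"ticks": [[0.7,-0.0333,0.0333,0.0033,0,0,-0.0477],[0.7,-0.0667,0.075,0.0033,0,0,-0.0955],[0.7,-0.1,0.1167,0.0033,0,0,-0.1432],[0.7,-0.1317,0.1517,0.0033,0,0,-0.191],[0.7,-0.1317,0.1517,0.0033,0,0,-0.2387],[0.7,-0.1317,0.1517,0.0033,0,0,-0.2747],[0.7,-0.1317,0.1517,0.0033,0,0,-0.2747],[0.7,-0.1317,0.1517,0.0033,0,0,-0.2747],[0.7,-0.1317,0.1517,0.0033,0,0,-0.2747]]}, "grip_force": 12}}

```text
clock: 11.85
tool_pos: [0.4995, 0.0562, 0.1907]
eef_rot: [0.997, -0.083, -0.001, 0.002]
contact_force: [0.3, -0.5, -1.0]
opening: 0.697
finger_force: 0.0
```

```bash
python3 - <<'E'
from h import *
import pickle
comp(); go(W(.004,.0005,.09),PSI+np.pi/2)
c=camera_params("wrist"); p,d=snapshot("wrist"); pickle.dump((c,p,d),open("w6.pkl","wb"))
Rm=cv2.Rodrigues(np.array(c["rvec"]))[0]; C=-Rm.T@c["tvec"]
v,u=np.mgrid[0:384,0:512]; D=d[...,None]*np.stack([(u-c["cx"])/c["fx"],(v-c["cy"])/c["fy"],np.ones_like(u)],-1)
P=D@Rm+C-O; X,Y,Z=P@U,P@V,P[...,2]
m=(abs(Z-.048)<.0025)&(abs(X-.01)<.03)&(abs(Y)<.022)&(abs(Y)>.010)&(d>0)
x,y=X[m],Y[m]; print(m.sum(),x.min(),x.max(),y.min(),y.max()); 
# circle centre via fixed-radius fit on hull
pts=cv2.convexHull(np.c_[x,y].astype(np.float32))[:,0]
print(cv2.minEnclosingCircle(pts))
E
```

```text
comp xyz [0.0045 0.0008 0.1907] F [ 0.38 -0.49 -0.97]
d [-0.0003 -0.0002  0.1007]
rot [ 3.000e-03 -7.000e-03  3.139e+00]
rot [ 0.004  0.002 -0.002]
442 -0.0033986923704559845 0.026114564775303373 -0.01703537517990133 0.0194590518199072
((0.00984564982354641, 0.0015319085214287043), 0.01889851689338684)
```

In the tool's units: 0.153 m is 0.255, 0.15 m is 0.25.

Emit:
{"name": "creep_tool", "arguments": {"plan": {"ticks": [[0.7,0,0,0.0833,0,0,0],[0.7,0,0,0.15,0,0,0],[0.7,0,0,0.2,0,0,0],[0.7,0,0,0.2333,0,0,0],[0.7,0,0,0.25,0,0,0],[0.7,0,0,0.255,0,0,0],[0.7,0,0,0.255,0,0,0],[0.7,0,0,0.255,0,0,0]]}, "grip_force": 12}}

```text
clock: 12.7
tool_pos: [0.5003, 0.0558, 0.0393]
eef_rot: [0.997, -0.083, 0.0, 0.002]
contact_force: [0.3, -0.4, 0.8]
opening: 0.701
finger_force: 0.0
```

```bash
python3 -c "
from h import *
comp(); go(W(.004,.001,.037),PSI+np.pi/2)"
```

```text
comp xyz [0.0053 0.0005 0.0393] F [ 0.37 -0.34  0.82]
d [-0.0013 -0.0005  0.0023]
rot [-1.000e-03 -5.000e-03  3.141e+00]
rot [ 0.003 -0.001 -0.   ]
```

Close, then draw out.

In the tool's units: 0.002 m is 0.0033, -0.001 m is -0.0017.

Emit:
{"name": "creep_tool", "arguments": {"plan": {"ticks": [[0.7,-0.0017,-0.0017,0.0033,0,0,0],[0.3,-0.0017,-0.0017,0.0033,0,0,0],[0.3,-0.0017,-0.0017,0.0033,0,0,0],[0.3,-0.0017,-0.0017,0.0033,0,0,0],[0.3,-0.0017,-0.0017,0.0033,0,0,0],[0.3,-0.0017,-0.0017,0.0033,0,0,0]]}, "grip_force": 12}}

```text
clock: 13.3
tool_pos: [0.4987, 0.0565, 0.0365]
eef_rot: [0.997, -0.083, -0.001, 0.002]
contact_force: [-1.5, -1.7, 2.7]
opening: 0.411
finger_force: 12.0
```

Emit:
{"name": "creep_tool", "arguments": {"plan": {"ticks": [[0.3,-0.005,0,0.0017,0,0,0],[0.3,-0.0117,0,0.0017,0,0,0],[0.3,-0.02,0,0.0017,0,0,0],[0.3,-0.03,0,0.0017,0,0,0],[0.3,-0.0417,0,0.0017,0,0,0],[0.3,-0.0533,0,0.0017,0,0,0],[0.3,-0.0667,0,0.0017,0,0,0],[0.3,-0.0833,0,0.0017,0,0,0],[0.3,-0.1083,0,0,0,0,0],[0.3,-0.125,0,0,0,0,0]]}}}

```text
clock: 14.3
tool_pos: [0.43, 0.0697, 0.0404]
eef_rot: [0.997, -0.082, -0.006, 0.003]
contact_force: [0.5, 0.3, -1.5]
opening: 0.414
finger_force: 12.0
```

```bash
python3 -c "
from h import *
comp()"
```

```text
comp xyz [-0.0663  0.0027  0.0404] F [ 0.44  0.35 -1.52]
```

```bash
python3 -c "
from h import *
go([.478,.262,.10],np.pi/2+.05);go([.478,.262,.0085])"
```

```text
d [ 0.0152 -0.1971 -0.0613]
rot [ 0.017 -0.009  2.927]
rot [ 0.006  0.011 -0.215]
d [ 0.0161 -0.1978  0.0302]
```

In the tool's units: -0.197 m is -0.3283, -0.18 m is -0.3, -0.215 rad is -0.0684.

Emit:
{"name": "creep_tool", "arguments": {"plan": {"ticks": [[0.3,0,0,-0.075,0,0,0],[0.3,0,-0.0333,-0.1,0,0,0],[0.3,0.0083,-0.1,-0.1,0,0,-0.0191],[0.3,0.0167,-0.1667,-0.1,0,0,-0.035],[0.3,0.0217,-0.2333,-0.1,0,0,-0.0509],[0.3,0.025,-0.3,-0.1,0,0.0032,-0.0684],[0.3,0.025,-0.3283,-0.1,0,0.0032,-0.0684],[0.3,0.025,-0.3283,-0.0833,0,0.0032,-0.0684],[0.3,0.025,-0.3283,-0.05,0,0.0032,-0.0684],[0.3,0.025,-0.3283,-0.025,0,0.0032,-0.0684]]}}}

```text
clock: 15.3
tool_pos: [0.4776, 0.2588, 0.0521]
eef_rot: [1.0, 0.024, -0.001, 0.004]
contact_force: [0.3, 0.2, -1.6]
opening: 0.417
finger_force: 12.0
```

```bash
python3 - <<'E'
from h import *
print(pose()[0]); go([.478,.262,.0085],np.pi/2+.05); print(get_state()['finger_force'])
c=camera_params("wrist"); p,d=snapshot("wrist")
cv2.imwrite("pics/w7.png",cv2.resize(p[:,:,::-1],(640,480)))
E
```

```text
[0.47763553 0.25884094 0.05213223]
d [ 0.0006 -0.0035  0.0436]
rot [ 0.004 -0.014  3.14 ]
rot [ 0.009  0.002 -0.001]
11.986138554057106
```

View pics/w7.png

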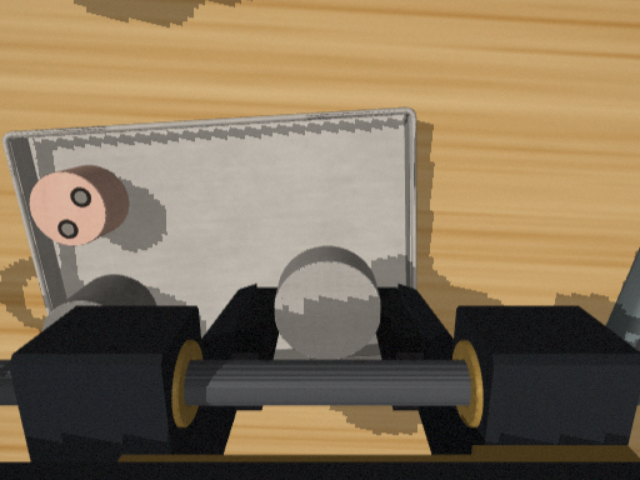

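The view shows the held master at (327,305). The tray's right wall runs near column 413, its far wall near row 118, and the copper and tall discs are at the far left.

```bash
python3 - <<'E'
from h import *
c=camera_params("wrist")
for uv in ((413,110),(410,240),(10,135)): print(ray(c,np.array([uv])*.8,.013)[0])
print(ray(c,np.array([[327,303]])*.8,.052+.0115)[0])
E
```

```text
[0.55112404 0.22617678 0.013     ]
[0.49533355 0.22171568 0.013     ]
[0.53310959 0.3924339  0.013     ]
[0.4863654  0.25914261 0.0635    ]
```

In the tool's units: 0.04 m is 0.0667, 0.003 m is 0.005.

Emit:
{"name": "creep_tool", "arguments": {"plan": {"ticks": [[0.3,0.005,-0.0133,0,0,0,0],[0.3,0.005,-0.025,0.0167,0,0,0],[0.3,0.005,-0.025,0.0333,0,0,0],[0.3,0.005,-0.025,0.0467,0,0,0],[0.3,0.005,-0.025,0.0567,0,0,0],[0.3,0.005,-0.025,0.0633,0,0,0],[0.3,0.005,-0.025,0.0667,0,0,0],[0.3,0.005,-0.025,0.0667,0,0,0]]}}}

```text
clock: 16.15
tool_pos: [0.4807, 0.2761, 0.0135]
eef_rot: [1.0, 0.025, -0.0, 0.003]
contact_force: [0.3, -0.4, -2.2]
opening: 0.41
finger_force: 12.0
```

```bash
python3 -c "
from h import *
comp();print(pose()[0])"
```

```text
comp xyz [-0.0502  0.2146  0.0135] F [ 0.34 -0.33 -2.16]
[0.48071213 0.2761392  0.01353807]
```

In the tool's units: 0.005 m is 0.0083, 0.004 m is 0.0067.

Emit:
{"name": "creep_tool", "arguments": {"plan": {"ticks": [[0.3,0,0,0.0033,0,0,0],[0.3,0,0,0.005,0,0,0],[0.3,0,0,0.0067,0,0,0],[0.3,0,0,0.0083,0,0,0],[0.3,0,0,0.0083,0,0,0]]}}}

```text
clock: 16.65
tool_pos: [0.4807, 0.2762, 0.0086]
eef_rot: [1.0, 0.025, -0.0, 0.003]
contact_force: [-0.9, 1.1, -2.2]
opening: 0.414
finger_force: 12.0
```

```bash
python3 -c "
from h import *
comp()"
```

```text
comp xyz [-0.0502  0.2147  0.0086] F [-1.04  0.91 -2.17]
```

In the tool's units: 0.0015 m is 0.0025, 0.001 m is 0.0017.

Emit:
{"name": "creep_tool", "arguments": {"plan": {"ticks": [[0.3,0,0,0.0017,0,0,0],[0.3,0,0,0.0025,0,0,0],[0.3,0,0,0.0025,0,0,0]]}}}

```text
clock: 16.95
tool_pos: [0.4808, 0.2763, 0.008]
eef_rot: [1.0, 0.025, 0.0, 0.003]
contact_force: [-0.7, -1.0, 6.2]
opening: 0.412
finger_force: 12.0
```

```bash
python3 -c "
from h import *
comp()"
```

```text
comp xyz [-0.0501  0.2148  0.008 ] F [-0.58 -1.07  6.19]
```

Emit:
{"name": "creep_tool", "arguments": {"plan": {"ticks": [[0.3,0,0,0.0017,0,0,0],[0.3,0,0,0.0025,0,0,0],[0.3,0,0,0.0025,0,0,0]]}}}

```text
clock: 17.25
tool_pos: [0.4809, 0.2763, 0.0078]
eef_rot: [1.0, 0.025, 0.001, 0.003]
contact_force: [-3.0, -2.0, 17.7]
opening: 0.414
finger_force: 12.1
```

```bash
python3 -c "
from h import *
comp()"
```

```text
comp xyz [-0.05    0.2148  0.0078] F [-2.66 -2.48 17.69]
```

In the tool's units: -0.12 m is -0.2, -0.08 m is -0.1333.

Emit:
{"name": "creep_tool", "arguments": {"plan": {"ticks": [[0.41,0,0,-0.0033,0,0,0],[0.5,0,0,-0.0033,0,0,0],[0.5,0,0,-0.0033,0,0,0],[0.5,0,0,-0.0667,0,0,0],[0.5,0,0,-0.1333,0,0,0],[0.5,0,0,-0.2,0,0,0]]}}}

```text
clock: 17.85
tool_pos: [0.4804, 0.2768, 0.1265]
eef_rot: [1.0, 0.025, -0.001, 0.003]
contact_force: [0.7, 0.4, -0.2]
opening: 0.499
finger_force: 0.0
```

```bash
python3 - <<'E'
from h import *
print(pose()[0]); go([.49,-.21,.16],np.pi/2-.165)
c=camera_params("wrist"); p,d=snapshot("wrist"); cv2.imwrite("pics/w8.png",p[:,:,::-1])
E
```

```text
[0.4803776  0.27675316 0.12647344]
d [-0.0149  0.4868 -0.0303]
rot [-1.000e-03  1.000e-02 -2.926e+00]
rot [0.007 0.001 0.215]
```

In the tool's units: 0.487 m is 0.8117, 0.45 m is 0.75, 0.215 rad is 0.0684.

Emit:
{"name": "creep_tool", "arguments": {"plan": {"ticks": [[0.65,-0.0017,0.0833,-0.05,0,0,0.0095],[0.65,-0.005,0.1667,-0.05,0,0,0.0191],[0.65,-0.0083,0.25,-0.05,0,0,0.0318],[0.65,-0.01,0.3333,-0.05,0,0,0.0382],[0.65,-0.0133,0.4167,-0.05,0,0,0.0477],[0.65,-0.0167,0.5,-0.05,0,0,0.0573],[0.65,-0.02,0.5833,-0.05,0,0,0.0637],[0.65,-0.0217,0.6667,-0.05,0,0,0.0684],[0.65,-0.0233,0.75,-0.05,0,0,0.0684],[0.65,-0.025,0.8117,-0.05,0,0,0.0684]]}}}

```text
clock: 18.9
tool_pos: [0.4897, -0.213, 0.1582]
eef_rot: [0.997, -0.083, 0.0, 0.003]
contact_force: [0.8, 0.3, 0.3]
opening: 0.652
finger_force: 0.0
```

Emit:
{"name": "creep_tool", "arguments": {"plan": {"ticks": [[0.65,0,0,0,0,0,0],[0.65,0,0,0,0,0,0],[0.65,0,0,0,0,0,0],[0.65,0,0,0,0,0,0]]}}}

```text
clock: 19.3
tool_pos: [0.4905, -0.2078, 0.1586]
eef_rot: [0.997, -0.081, 0.0, 0.002]
contact_force: [-0.3, -0.2, 0.4]
opening: 0.649
finger_force: 0.0
```

```bash
python3 - <<'E'
from h import *
import pickle
print(pose()[0])
c=camera_params("wrist"); p,d=snapshot("wrist"); pickle.dump((c,p,d),open("w9.pkl","wb")); cv2.imwrite("pics/w9.png",p[:,:,::-1])
hsv=cv2.cvtColor(p,cv2.COLOR_RGB2HSV)
m=((hsv[...,1]<40)&(hsv[...,2]>130)).astype(np.uint8)
u,v=proj(c,[[.492,-.211,.016]])[0]; print(u,v)
n,l,st,ce=cv2.connectedComponentsWithStats(m)
for i in range(1,n):
    if st[i,4]>300: print(st[i],ce[i],ray(c,[ce[i]],.016)[0])
y,x=np.nonzero(m); q=np.zeros_like(m); cv2.circle(q,(int(u),int(v)),60,1,-1)
k=max(cv2.findContours(m&q,cv2.RETR_EXTERNAL,cv2.CHAIN_APPROX_NONE)[0],key=cv2.contourArea)
w=ray(c,k[:,0],.016)[:,:2].astype(np.float32); (cc,r)=cv2.minEnclosingCircle(w); print("circle",cc,r)
go([cc[0]-.003*np.cos(PSI),cc[1]-.003*np.sin(PSI),.0075],np.pi/2+PSI)
E
```

```text
[ 0.49051295 -0.20778648  0.15858953]
264.8360485522394 175.15064169966945
[ 241  151   50   49 1748] [265.86613272 174.45080092] [ 0.49247043 -0.21198089  0.016     ]
[  0 162  17  93 696] [  5.78017241 216.05316092] [0.49256457 0.0234664  0.016     ]
circle (0.49218159914016724, -0.21139000356197357) 0.022825060412287712
d [-0.001   0.0023  0.1512]
rot [ 1.000e-03  8.000e-03 -3.138e+00]
rot [ 0.005 -0.001  0.003]
```

In the tool's units: 0.15 m is 0.25, 0.003 m is 0.005.

Emit:
{"name": "creep_tool", "arguments": {"plan": {"ticks": [[0.65,-0.0017,0.005,0.0667,0,0,0],[0.65,-0.0017,0.005,0.1333,0,0,0],[0.65,-0.0017,0.005,0.2,0,0,0],[0.65,-0.0017,0.005,0.225,0,0,0],[0.65,-0.0017,0.005,0.2383,0,0,0],[0.65,-0.0017,0.005,0.25,0,0,0],[0.65,-0.0017,0.005,0.25,0,0,0],[0.65,-0.0017,0.005,0.25,0,0,0]]}}}

```text
clock: 20.15
tool_pos: [0.4893, -0.2137, 0.0094]
eef_rot: [0.997, -0.082, 0.001, 0.003]
contact_force: [0.1, 0.2, 0.5]
opening: 0.647
finger_force: 0.0
```

```bash
python3 -c "
from h import *
print(pose()[0]); go(np.array([.4922,-.2114,.0075])-.003*U,np.pi/2+PSI)"
```

```text
[ 0.48930456 -0.21370843  0.00939613]
d [-0.0005 -0.0028  0.0019]
rot [ 0.004  0.009 -3.141]
rot [ 0.006 -0.002  0.   ]
```

Grip and lift.

In the tool's units: -0.09 m is -0.15, -0.07 m is -0.1167.

Emit:
{"name": "creep_tool", "arguments": {"plan": {"ticks": [[0.65,0,-0.005,0.0025,0,0,0],[0.45,0,-0.005,0.0025,0,0,0],[0.45,0,-0.005,0.0025,0,0,0],[0.45,0,-0.005,0.0025,0,0,0],[0.45,0,-0.005,-0.05,0,0,0],[0.45,0,-0.005,-0.1167,0,0,0],[0.45,0,-0.005,-0.15,0,0,0]]}, "grip_force": 10}}

```text
clock: 20.85
tool_pos: [0.4899, -0.2105, 0.1009]
eef_rot: [0.997, -0.082, 0.001, 0.003]
contact_force: [0.7, -0.7, -1.2]
opening: 0.489
finger_force: 10.0
```

```bash
python3 -c "
from h import *
print(pose()[0],get_state()['finger_force']); go(W(-.050,.0005,.10),np.pi/2+PSI)"
```

```text
[ 0.4898904  -0.21052865  0.10092875] 9.976721110324434
d [-0.0888 -0.2644 -0.001 ]
rot [-0.005 -0.01   3.141]
rot [ 0.006 -0.003 -0.   ]
```

In the tool's units: -0.264 m is -0.44, 0.045 m is 0.075.

Emit:
{"name": "creep_tool", "arguments": {"plan": {"ticks": [[0.45,-0.05,-0.0667,0,0,0,0],[0.45,-0.1,-0.1333,0,0,0,0],[0.45,-0.1333,-0.2,0,0,0,0],[0.45,-0.145,-0.275,0,0,0,0],[0.45,-0.145,-0.35,0,0,0,0],[0.45,-0.145,-0.4167,0,0,0,0],[0.45,-0.145,-0.44,0,0,0,0],[0.45,-0.145,-0.44,0.0167,0,0,0],[0.45,-0.145,-0.44,0.05,0,0,0],[0.45,-0.145,-0.44,0.075,0,0,0]]}}}

```text
clock: 21.85
tool_pos: [0.446, 0.0615, 0.0509]
eef_rot: [0.996, -0.084, -0.0, 0.004]
contact_force: [-0.2, -0.2, -0.8]
opening: 0.491
finger_force: 10.0
```

Emit:
{"name": "creep_tool", "arguments": {"plan": {"ticks": [[0.45,0,0,0,0,0,0],[0.45,0,0,0,0,0,0]]}}}

```text
clock: 22.05
tool_pos: [0.446, 0.0623, 0.0517]
eef_rot: [0.996, -0.084, -0.001, 0.004]
contact_force: [-0.3, 0.4, -0.7]
opening: 0.487
finger_force: 10.0
```

```bash
python3 -c "
from h import *
comp(); go(W(-.048,.0005,.0385),np.pi/2+PSI)"
```

```text
comp xyz [-0.0493 -0.0021  0.0517] F [-0.34  0.3  -0.65]
d [ 0.0013 -0.0027  0.0131]
rot [ 1.000e-03 -1.200e-02  3.139e+00]
rot [ 0.008  0.001 -0.002]
```

In the tool's units: 0.012 m is 0.02, 0.011 m is 0.0183, 0.005 rad is 0.0016.

Emit:
{"name": "creep_tool", "arguments": {"plan": {"ticks": [[0.45,0,-0.005,0.0067,0.0016,0,0],[0.45,0,-0.005,0.0133,0.0016,0,0],[0.45,0,-0.005,0.0183,0.0016,0,0],[0.45,0,-0.005,0.02,0.0016,0,0],[0.45,0,-0.005,0.02,0.0016,0,0]]}}}

```text
clock: 22.55
tool_pos: [0.4471, 0.0671, 0.0399]
eef_rot: [0.997, -0.082, 0.0, 0.001]
contact_force: [0.0, -0.1, -1.4]
opening: 0.495
finger_force: 10.0
```

```bash
python3 -c "
from h import *
comp()"
```

```text
comp xyz [-0.049   0.0029  0.0399] F [ 0.03 -0.06 -1.38]
```

Emit:
{"name": "creep_tool", "arguments": {"plan": {"ticks": [[0.45,0,0,0.0017,0,0,0],[0.45,0,0,0.0025,0,0,0],[0.45,0,0,0.0025,0,0,0]]}}}

```text
clock: 22.85
tool_pos: [0.4472, 0.0671, 0.0385]
eef_rot: [0.997, -0.082, 0.0, 0.0]
contact_force: [-0.2, 1.1, -1.4]
opening: 0.489
finger_force: 10.0
```

```bash
python3 -c "
from h import *
comp()"
```

```text
comp xyz [-0.049   0.0029  0.0385] F [-0.33  1.04 -1.4 ]
```

In the tool's units: 0.002 m is 0.0033, 0.0015 m is 0.0025.

Emit:
{"name": "creep_tool", "arguments": {"plan": {"ticks": [[0.45,0,0.0033,0.0017,0,0,0],[0.45,0,0.0033,0.0025,0,0,0],[0.45,0,0.0033,0.0025,0,0,0]]}}}

```text
clock: 23.15
tool_pos: [0.4471, 0.0654, 0.0375]
eef_rot: [0.997, -0.082, 0.001, 0.0]
contact_force: [0.4, 0.9, 6.4]
opening: 0.489
finger_force: 10.1
```

```bash
python3 -c "
from h import *
comp()"
```

```text
comp xyz [-0.0488  0.0012  0.0375] F [0.25 0.95 6.44]
```

In the tool's units: 0.001 m is 0.0017.

Emit:
{"name": "creep_tool", "arguments": {"plan": {"ticks": [[0.45,0,0,0.0017,0,0,0],[0.45,0,0,0.0017,0,0,0]]}}}

```text
clock: 23.35
tool_pos: [0.4471, 0.0654, 0.0369]
eef_rot: [0.997, -0.082, 0.001, 0.0]
contact_force: [-1.7, 0.5, 12.2]
opening: 0.49
finger_force: 10.2
```

```bash
python3 -c "
from h import *
comp()"
```

```text
comp xyz [-0.0488  0.0012  0.0369] F [-1.77  0.22 12.22]
```

In the tool's units: -0.038 m is -0.0633, -0.036 m is -0.06.

Emit:
{"name": "creep_tool", "arguments": {"plan": {"ticks": [[0.62,0,0,-0.0033,0,0,0],[0.62,0,0,-0.0033,0,0,0],[0.62,0,0,-0.0033,0,0,0],[0.62,-0.025,0,-0.0033,0,0,0],[0.62,-0.06,0,-0.0033,0,0,0],[0.62,-0.0633,0,-0.0033,0,0,0],[0.35,-0.0633,0,-0.0033,0,0,0],[0.35,-0.0633,0,-0.0033,0,0,0],[0.35,-0.0633,0,-0.0033,0,0,0]]}}}

```text
clock: 24.25
tool_pos: [0.4198, 0.0728, 0.0469]
eef_rot: [0.997, -0.083, -0.008, 0.003]
contact_force: [0.4, 0.8, 0.4]
opening: 0.372
finger_force: 0.0
```

```bash
python3 - <<'E'
from h import *
comp(); go(W(-.080,.0007,.0365),np.pi/2+PSI)
c=camera_params("wrist"); p,d=snapshot("wrist"); cv2.imwrite("pics/w10.png",p[:,:,::-1])
u,v=proj(c,W(-.046,.001,.046))[0]; q=np.zeros(p.shape[:2],np.uint8); cv2.circle(q,(int(u),int(v)),75,1,-1)
hsv=cv2.cvtColor(p,cv2.COLOR_RGB2HSV); m=((hsv[...,2]>165)&(hsv[...,1]<40)).astype(np.uint8)&q
k=max(cv2.findContours(m,cv2.RETR_EXTERNAL,cv2.CHAIN_APPROX_NONE)[0],key=cv2.contourArea)
print(cv2.minEnclosingCircle(at(c,k[:,0],.046).astype(np.float32)))
E
```

```text
comp xyz [-0.0769  0.004   0.0469] F [0.29 0.88 0.42]
d [-0.003   0.0032  0.0104]
rot [ 0.026 -0.011  3.14 ]
rot [ 0.007  0.016 -0.001]
((-0.046738043427467346, 0.0018892952939495444), 0.02210216224193573)
```

In the tool's units: 0.008 m is 0.0133, 0.006 m is 0.01, 0.015 rad is 0.0048.

Emit:
{"name": "creep_tool", "arguments": {"plan": {"ticks": [[0.35,0,0.005,0.005,0,0.0025,0],[0.35,0,0.005,0.01,0,0.0048,0],[0.35,0,0.005,0.0133,0,0.0048,0],[0.35,0,0.005,0.0133,0,0.0048,0],[0.35,0,0.005,0.0133,0,0.0048,0]]}}}

```text
clock: 24.8
tool_pos: [0.4241, 0.0705, 0.044]
eef_rot: [0.997, -0.082, -0.007, 0.005]
contact_force: [-0.8, 0.5, 0.3]
opening: 0.35
finger_force: 0.4
```

```bash
python3 -c "
from h import *
comp(); go(W(-.075,.0007,.0375),np.pi/2+PSI)"
```

```text
comp xyz [-0.0723  0.0025  0.044 ] F [-0.87  0.34  0.3 ]
d [-0.0026  0.0017  0.0066]
rot [-0.02   0.017 -3.141]
rot [0.011 0.013 0.   ]
```

In the tool's units: 0.005 m is 0.0083, 0.003 m is 0.005, 0.01 rad is 0.0032.

Emit:
{"name": "creep_tool", "arguments": {"plan": {"ticks": [[0.35,-0.0033,0.0017,0.005,0,0.0032,0],[0.35,-0.0033,0.0017,0.0083,0,0.0032,0],[0.35,-0.0033,0.0017,0.0083,0,0.0032,0],[0.35,-0.0033,0.0017,0.0083,0,0.0032,0]]}}}

```text
clock: 25.2
tool_pos: [0.4262, 0.0707, 0.0429]
eef_rot: [0.997, -0.082, -0.006, 0.006]
contact_force: [-1.2, -0.6, 1.0]
opening: 0.348
finger_force: 0.5
```

```bash
python3 -c "
from h import *
comp(); go(W(-.075,.0007,.0375),np.pi/2+PSI)"
```

```text
comp xyz [-0.0702  0.003   0.0429] F [-1.07 -0.76  1.01]
d [-0.0047  0.0022  0.0054]
rot [-0.016  0.02  -3.141]
rot [0.013 0.01  0.001]
```

In the tool's units: 0.012 m is 0.02, -0.008 m is -0.0133.

Emit:
{"name": "creep_tool", "arguments": {"plan": {"ticks": [[0.35,0.005,0.0017,-0.005,0,0,0],[0.35,0.01,0.0033,-0.0083,0,0,0],[0.35,0.015,0.0033,-0.0133,0,0,0],[0.35,0.02,0.0033,-0.015,0,0,0],[0.35,0.02,0.0033,-0.015,0,0,0]]}}}

```text
clock: 25.7
tool_pos: [0.439, 0.0669, 0.0521]
eef_rot: [0.997, -0.082, -0.005, 0.006]
contact_force: [-0.9, 0.2, 0.3]
opening: 0.35
finger_force: 0.0
```

```bash
python3 -c "
from h import *
comp(); go(W(-.06,.0007,.0375),np.pi/2+PSI)"
```

```text
comp xyz [-0.057   0.0014  0.0521] F [-0.96  0.02  0.35]
d [-0.0029  0.0005  0.0146]
rot [ 0.013 -0.019  3.141]
rot [ 0.012  0.008 -0.   ]
```

In the tool's units: -0.02 m is -0.0333, 0.016 m is 0.0267, 0.01 rad is 0.0032.

Emit:
{"name": "creep_tool", "arguments": {"plan": {"ticks": [[0.35,-0.0167,0,0,0.0032,0.0025,0],[0.35,-0.0333,0,0,0.0032,0.0025,0],[0.35,-0.0333,0,0.01,0.0032,0.0025,0],[0.35,-0.0333,0,0.02,0.0032,0.0025,0],[0.35,-0.0333,0,0.0267,0.0032,0.0025,0],[0.35,-0.0333,0,0.0267,0.0032,0.0025,0]]}}}

```text
clock: 26.3
tool_pos: [0.4258, 0.0711, 0.0417]
eef_rot: [0.997, -0.082, -0.007, 0.003]
contact_force: [-0.2, 0.4, -0.0]
opening: 0.35
finger_force: 0.0
```

```bash
python3 -c "
from h import *
comp(); go(W(-.075,.0007,.0375),np.pi/2+PSI); print(get_state()['q'])"
```

```text
comp xyz [-0.0707  0.0033  0.0417] F [-0.28  0.39 -0.03]
d [-0.0042  0.0026  0.0042]
rot [-0.023  0.011 -3.141]
rot [0.007 0.014 0.001]
[-0.25132198  0.86345467 -0.03423937  2.25966226  0.64540387  0.04354466
 -2.6541861 ]
```

In the tool's units: 0.015 m is 0.025, 0.012 m is 0.02, 0.02 rad is 0.0064.

Emit:
{"name": "creep_tool", "arguments": {"plan": {"ticks": [[0.35,0.005,0.0017,0,0,0,0.0064],[0.35,0.01,0.0033,0.0017,0,0,0.0064],[0.35,0.015,0.0033,0.0033,0,0,0.0064],[0.35,0.02,0.0033,0.005,0,0,0.0064],[0.35,0.025,0.0033,0.005,0,0,0.0064]]}}}

```text
clock: 26.8
tool_pos: [0.438, 0.0662, 0.0391]
eef_rot: [0.996, -0.092, -0.009, 0.004]
contact_force: [-3.9, 0.9, 5.1]
opening: 0.348
finger_force: 3.2
```

```bash
python3 -c "
from h import *
comp(); go(None,np.pi/2+PSI); print(get_state()['q'][4:])"
```

```text
comp xyz [-0.0579  0.0005  0.0391] F [-4.02  0.24  5.09]
rot [ 0.027 -0.014  3.123]
rot [ 0.009  0.017 -0.019]
[ 0.63361123  0.08584142 -2.64389566]
```

In the tool's units: 0.012 m is 0.02, -0.001 m is -0.0017, 0.01 rad is 0.0032.

Emit:
{"name": "creep_tool", "arguments": {"plan": {"ticks": [[0.35,0.005,0,-0.0017,0,0,0],[0.35,0.01,0,-0.0017,0,0.0016,0],[0.35,0.015,0,-0.0017,0,0.0032,0],[0.35,0.02,0,-0.0017,0,0.0032,0],[0.35,0.02,0,-0.0017,0,0.0032,0]]}}}

```text
clock: 27.3
tool_pos: [0.4517, 0.0642, 0.0398]
eef_rot: [0.996, -0.092, -0.002, 0.004]
contact_force: [-1.8, -0.2, -0.2]
opening: 0.349
finger_force: 1.0
```

```bash
python3 -c "
from h import *
comp(); go(None,np.pi/2+PSI); print(get_state()['q'][4:])"
```

```text
comp xyz [-0.044   0.0008  0.0398] F [-1.77 -0.53 -0.24]
rot [ 0.007 -0.012  3.122]
rot [ 0.008  0.004 -0.019]
[ 0.63665343  0.10528644 -2.63784665]
```

In the tool's units: 0.016 m is 0.0267, 0.014 m is 0.0233.

Emit:
{"name": "creep_tool", "arguments": {"plan": {"ticks": [[0.35,0.005,0,0,0,0,0],[0.35,0.01,0,0,0,0,0],[0.35,0.015,0,0,0,0,0],[0.35,0.02,0,0,0,0,0],[0.35,0.0233,0,0,0,0,0],[0.35,0.0267,0,0,0,0,0],[0.35,0.0267,0,0,0,0,0]]}}}

```text
clock: 28.0
tool_pos: [0.4678, 0.0615, 0.0399]
eef_rot: [0.996, -0.092, -0.002, 0.003]
contact_force: [-0.9, 0.3, -0.4]
opening: 0.349
finger_force: 0.6
```

```bash
python3 -c "
from h import *
comp(); go(None,np.pi/2+PSI); print(get_state()['q'][4:])"
```

```text
comp xyz [-0.0277  0.0007  0.0399] F [-0.99  0.15 -0.41]
rot [ 0.006 -0.011  3.122]
rot [ 0.007  0.004 -0.019]
[ 0.63419703  0.1589014  -2.61931401]
```

In the tool's units: 0.006 m is 0.01, 0.0045 m is 0.0075.

Emit:
{"name": "creep_tool", "arguments": {"plan": {"ticks": [[0.35,0.0025,0,0,0,0,0],[0.35,0.005,0,0,0,0,0],[0.35,0.0075,0,0,0,0,0],[0.35,0.01,0,0,0,0,0],[0.35,0.01,0,0,0,0,0]]}}}

```text
clock: 28.5
tool_pos: [0.4734, 0.0604, 0.0398]
eef_rot: [0.996, -0.092, -0.002, 0.003]
contact_force: [-1.3, 0.8, -0.0]
opening: 0.351
finger_force: 0.7
```

```bash
python3 -c "
from h import *
comp()"
```

```text
comp xyz [-0.022   0.0006  0.0398] F [-1.46  0.62 -0.03]
```

Emit:
{"name": "creep_tool", "arguments": {"plan": {"ticks": [[0.35,0.0017,0,0,0,0,0],[0.35,0.0033,0,0,0,0,0],[0.35,0.0033,0,0,0,0,0]]}}}

```text
clock: 28.8
tool_pos: [0.4748, 0.06, 0.0398]
eef_rot: [0.996, -0.092, -0.003, 0.003]
contact_force: [-2.5, 0.5, 0.0]
opening: 0.35
finger_force: 1.1
```

```bash
python3 -c "
from h import *
comp()"
```

```text
comp xyz [-0.0206  0.0005  0.0398] F [-2.52  0.06  0.04]
```

In the tool's units: 0.002 m is 0.0033, 0.001 m is 0.0017.

Emit:
{"name": "creep_tool", "arguments": {"plan": {"ticks": [[0.35,0.0017,0,0,0,0,0],[0.35,0.0033,0,0,0,0,0],[0.35,0.0033,0,0,0,0,0]]}}}

```text
clock: 29.1
tool_pos: [0.4752, 0.0597, 0.0397]
eef_rot: [0.996, -0.092, -0.004, 0.004]
contact_force: [-6.3, 1.5, 1.1]
opening: 0.352
finger_force: 2.5
```

```bash
python3 -c "
from h import *
comp()"
```

```text
comp xyz [-0.0201  0.0002  0.0397] F [-6.49  0.48  1.12]
```

Emit:
{"name": "creep_tool", "arguments": {"plan": {"ticks": [[0.35,0.0017,0,0,0,0,0],[0.35,0.0025,0,0,0,0,0],[0.35,0.0025,0,0,0,0,0]]}}}

```text
clock: 29.4
tool_pos: [0.4755, 0.0596, 0.0396]
eef_rot: [0.996, -0.091, -0.005, 0.004]
contact_force: [-6.8, 2.8, 2.7]
opening: 0.351
finger_force: 3.5
```

```bash
python3 -c "
from h import *
comp()"
```

```text
comp xyz [-0.0198  0.0001  0.0396] F [-7.21  1.67  2.72]
```

In the tool's units: -0.18 m is -0.3, -0.06 m is -0.1.

Emit:
{"name": "creep_tool", "arguments": {"plan": {"ticks": [[0.35,-0.0133,0,0,0,0,0],[0.35,-0.03,0,0,0,0,0],[0.35,-0.0367,0,-0.0333,0,0,0],[0.35,-0.0367,0,-0.1,0,0,0],[0.5,-0.0367,0,-0.1833,0,0,0],[0.5,-0.0167,0,-0.2667,0,0,0],[0.5,0.05,0,-0.3,0,0,0],[0.5,0.1167,0,-0.3,0,0,0],[0.5,0.1333,0,-0.3,0,0,0],[0.5,0.1333,0,-0.3,0,0,0]]}}}

```text
clock: 30.4
tool_pos: [0.5596, 0.0449, 0.2192]
eef_rot: [0.996, -0.093, -0.002, 0.004]
contact_force: [-0.3, 0.8, 0.7]
opening: 0.5
finger_force: 0.0
```

Emit:
{"name": "creep_tool", "arguments": {"plan": {"ticks": [[0.5,0,0,0,0,0,0],[0.5,0,0,0,0,0,0],[0.5,0,0,0,0,0,0]]}}}

```text
clock: 30.7
tool_pos: [0.5569, 0.0463, 0.2192]
eef_rot: [0.996, -0.091, -0.003, 0.004]
contact_force: [-0.4, -0.6, 0.2]
opening: 0.501
finger_force: 0.0
```

```bash
python3 - <<'E'
from h import *
comp()
c=camera_params("wrist"); p,d=snapshot("wrist")
Rm=cv2.Rodrigues(np.array(c["rvec"]))[0]; C=-Rm.T@c["tvec"]
v,u=np.mgrid[0:384,0:512]; D=d[...,None]*np.stack([(u-c["cx"])/c["fx"],(v-c["cy"])/c["fy"],np.ones_like(u)],-1)
P=D@Rm+C-O; X,Y,Z=P@U,P@V,P[...,2]
m=(abs(Z-.046)<.0025)&(abs(X)<.035)&(abs(Y)<.028)&(abs(Y)>.010)&(d>0)
print(m.sum(),cv2.minEnclosingCircle(cv2.convexHull(np.c_[X[m],Y[m]].astype(np.float32))))
hub,k=hubpx(c,p); h,n,a,im=dial(c,p,hub); print(hub,k,h,"needle",n,a)
w=cv2.resize(p[:,:,::-1],(720,540)); t=cv2.resize(im[:,:,::-1],(300,300)); w[240:,420:]=t
cv2.imwrite("pics/fin.png",w); cv2.imwrite("pics/fin_dial.png",im[:,:,::-1])
E
```

```text
comp xyz [0.0627 0.0004 0.2192] F [-0.32 -0.64  0.22]
609 ((0.009999877773225307, 0.0011435886844992638), 0.02569315955042839)
[259.76470588 103.35294118] 34 [0.12499814 0.00030484] needle 1.5022859307286553 1.4933976032735612
```

View pics/fin.png

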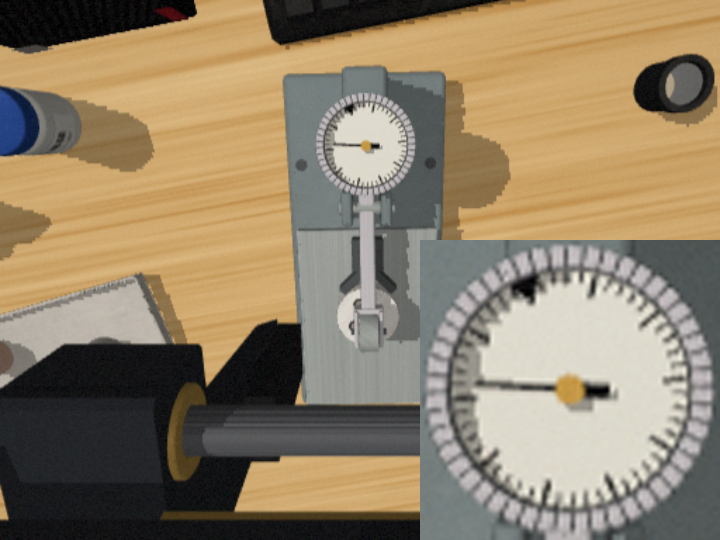

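The needle now stands about 1.12 rad counterclockwise of the arrow, against 1.131 expected, and the spotted disc sits between the V arms under the roller. One numeric check of the two discs, then I hand in.

```bash
python3 - <<'E'
from h import *
def cloud(n):
    c=camera_params(n); p,d=snapshot(n); Rm=cv2.Rodrigues(np.array(c["rvec"]))[0]; C=-Rm.T@c["tvec"]
    v,u=np.mgrid[0:384,0:512]; D=d[...,None]*np.stack([(u-c["cx"])/c["fx"],(v-c["cy"])/c["fy"],np.ones_like(u)],-1)
    return D@Rm+C,d
P,d=cloud("wrist"); Q=P-O; X,Y,Z=Q@U,Q@V,Q[...,2]
m=(abs(Z-.046)<.002)&(abs(X)<.03)&(X<.014)&(abs(Y)<.028)&(abs(Y)>.011)&(d>0)
print("spot",m.sum(),cv2.minEnclosingCircle(cv2.convexHull(np.c_[X[m],Y[m]].astype(np.float32))), np.median(Z[m]))
P,d=cloud("top"); m=(abs(P[...,0]-.487)<.03)&(abs(P[...,1]-.276)<.03)&(P[...,2]>.012)&(P[...,2]<.03)
q=P[m]; print("master",m.sum(),np.round(q.mean(0),4),np.round(np.percentile(q[:,2],[5,50,95]),4),q[:,:2].min(0),q[:,:2].max(0))
E
```

```text
spot 403 ((0.005484995432198048, 0.0010285069001838565), 0.022136541083455086) 0.04680059962496719
master 65 [0.4854 0.2754 0.0193] [0.0129 0.0202 0.0261] [0.46701772 0.25683812] [0.50652625 0.29494521]
```

Both discs sit where they should: the spotted disc's centre is 5.5 mm behind the roller (5 mm expected) and the master lies flat in the tray.

```bash
python3 -c "
from plant import *
print(finish_job())"
```

```text
the job is handed in; nothing more can be done
None
```

The job is handed in: the dial was zeroed on the master to within about 0.02 rad, the master lies flat in the tray's free half, and the spotted disc is home in the V with the needle about 1.12 rad (1.131 expected) counterclockwise of the arrow; the arm finished at 31 s of the 72 s.

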